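Set the running clearance of a polishing spindle's shoe brake

ROBOT

A 6-joint arm with a two-finger parallel gripper is mounted at the origin on the work surface. World frame = base frame: x ahead of the robot, y to its left, z up, the work surface at z = 0. Lengths are in m, angles in rad, forces in N, time in s.
With the tool pointing down it reaches from about 0.35 to 0.85 m from the base axis. Payload 8.1 kg.
Tool frame: the origin (TCP) lies on the centre line of the jaws, within the pads' length; the fingertips stand 11 mm ahead of it and the grasp point (between the pads) lies 8 mm behind it (tip_reach is the z of the fingertips in the tool frame, in m); z points along the fingers, y is the direction in which the jaws open and shut (so a half turn about z gives the same grasp; the last joint's range is limited). The gripper opens to 93 mm and grips with 3 to 60 N. Pads are 15 mm wide; open, the fingers measure 128 mm over their backs; the gripper's body (75 mm by 188 mm) begins 65 mm behind the grasp point.
Start: joints at [1.202, 0.13, 1.488, -0, 1.523, -0.085], TCP at [0.168, 0.576, 0.23] pointing down, gripper open.
Joint ranges: [-2.96, 2.96], [-0.89, 2.26], [0.02, 2.5], [-1.34, 4.48], [0, 2.73], [-2.66, 2.66]. Speed limits (rad/s): [2.39, 2.39, 2.79, 3.14, 3.14, 3.14].

INTERFACE

Orientations are given as a rotation vector (axis times angle).
In Python, from plant import read_state, read_camera, camera_params, close_job, silhouettes, tip_of, tip_reach gives the robot as it stands.
- The arm moves only by the shell command python3 -m creep 'ROWS' [FORCE]. ROWS is JSON, a list of rows, each a list of 5 numbers: the shift along the tool's x, y, z in m, then the turn about the tool's z in rad, then the closure in counts, from 0 (fully open) to 255 (shut). In form: [[dx, dy, dz, twist, gripper], ...]. A call has 1 to 12 rows; each row shifts and turns the commanded pose from where the row before left it, along the tool's axes as they then stand; what a row does not reach is not made up. A row lasts 1/12 s, in which the tool goes at most 41.7 mm and 7.16 degrees, less where a joint would pass 70% of its speed; a pose out of reach is approached as far as the arm can. A call is refused whole if a number of a shift passes 0.0417 or a number of a turn 0.125, either way. A call with a gripper value outside its range is refused whole. The fingers move at their own pace and stop on an object; FORCE is the grip in N (left out, the last holds). Time passes only in rows, so rows that do not move let the fingers close. It gives the time, the measured TCP pose, the force and the opening at its end, in the units of the state.
- read_state(): the state, without advancing time (a new reading comes with each control period).
- read_camera(name): name is "scene" or "top"; returns the picture (400x640x3 uint8, red, green, blue); there is no depth.
- camera_params(name): a dict with "fov_y" (degrees; the focal length in pixels is half the picture's height over the tangent of half this angle, whatever the lens; pixels are square), "cx", "cy" (the principal point, pixels), "k1" (the pictures are not rectified: a ray, as slopes to the right and down, at radius r is drawn at 1 + k1 r^2 times it, then the intrinsics apply), "position" and "rotation" of the camera in the world. Camera axes: x right, y down, z forward; pixel columns grow to the right and rows downward; lengths in m; the calibration is good to about 2 mm. A picture is of the moment at which its call begins. camera_params takes no time and is no camera call.
- close_job(): hands the job in, once; it reports no verdict.
Trained networks look in the newest picture that a camera, given by its name, has taken for a name from the list of things; names that differ only in an ending like _2 or _b are one class to them, and where a whole thing is asked for, a point or a joint stands for the part that bears it (a point fixed in the world has none). Each returns a list of dicts, best first, with "confidence" (0 to 1); they miss things now and then, are a little off and sometimes report something else, mostly with a low value. They report only what shows in the picture. A call takes as long as a camera call.
- silhouettes(camera, query): "region" (400x640 bool, what is visible of it) and "pixel" ([column, row] in pixels, amid what is visible of it).
- tip_of(camera, query): "pixel" ([column, row] in pixels: a listed point, or the origin of a listed thing).
The state is a dict: "t": time; "q": joint angles; "dq": joint speeds; "joint_torque": joint torques, N m; "tool_pos": TCP position; "orientation": TCP orientation; "force": force on the tool from outside, world axes, zero at the start; "wrist_torque": the same for the moment, N m; "opening": finger opening in m.
Only numpy, scipy, OpenCV 4.12 (cv2) and the standard library are available. Lean on these libraries where they do the work, as an engineer would, in place of code of your own. Each camera call takes 0.05 s, during which the arm holds its last target.

TASK

Set the running clearance of the shoe brake on the polishing spindle: first bed the linkage in by pulling the red-knobbed brake lever towards the robot until its ratchet holds it in the third notch or beyond, let go of it, then press the yellow release button so that the lever springs fully back. Now turn the brass thumbscrew above the brake drum clockwise until it seats, back it off a quarter turn, and finish while still gripping it there, so that I can tighten its lock nut. Leave the other things on the bench where they are.

Things in the scene. Friction and masses are not known exactly. Their poses are not given: they have to be found in the camera images.
- polisher: polishing spindle, bolted down: green bed 260 (x) by 475 (y) by 20 mm high, blue motor, steel brake drum 130 mm across. Origin on the bench; x points away from the robot, y along the spindle towards motor and felt wheel, z up; turned up to 0.25 rad. In mm: thumbscrew at x 30, y 55; lever pivot x -60, y -90, z 75; button x -60, y -165. Drum beam up to z 217, rod nut to z 245 at x -68, y 55
- lever (a joint): brake lever angle (rad): 0 = off, at its stop, leaning 0.35 rad past vertical away from the robot; grows as its top comes towards the robot. Ratchet notches at 0.2, 0.4, 0.6, 0.8, 1.0; end stop 1.1. Pulled past a notch and let go, it falls back to that notch and stays. A spring pulls it to 0: 2 N at the knob at first, 6 N at most; it can be pinched or hooked from above
- lever_grip (a point): centre of the lever's red ball knob, 34 mm across, on a 12 mm round arm, 133 mm from the pivot; 200 mm above the bench when off. The lever swings in the machine's x-z plane. The button's post stands 75 mm to its -y side, lower (173 mm high). Axes are the machine's when the lever reads 0, and turn with it
- lever_hinge (a point): the lever's pivot, on the axis of the brake shaft, which lies along the machine's y
- release_top (a point): centre of the top face of the round yellow release button, 28 mm across, facing up on a grey post, 173 mm above the bench
- release (a joint): how far the release button is pressed (m): 0 = up, 0.007 = fully down. It springs up; full travel takes 5 N, up to 7 N with the lever held on. From about 0.0045 the ratchet lets go and the lever snaps back to 0, 75 mm clear of the button
- screw_grip (a point): middle of the thumbscrew's round knurled brass head on its upright axis: 38 mm across, 24 mm high (12 mm above and below this point), a white line on its top from near the middle to the edge; about 272 mm above the bench. Below the head a 12 mm threaded stem, 27 mm clear, then a 25 mm hexagonal lock nut. It sinks 4 mm a turn as it is screwed in
- screw (a joint): turn of the thumbscrew (rad), growing clockwise seen from above (tightening); it starts between 0.6 and 1.8 and seats hard, with the shoe on the drum, at 4.0. It is stiff (0.06 N m) and stays where it is left. A quarter turn is 1.57.
- spanner_mid (a point): steel open-ended spanner 200 mm long, 38 mm wide, 8 mm high, lying on the bench in front of the machine; its middle. Leave alone.
- spare_shoe_mid (a point): spare brake shoe, 76 by 36 by 17 mm, lying on the bench in front of the lever; its middle. Leave alone.
- grease_tin_mid (a point): small blue tin with a white lid, 52 mm across, 40 mm high, standing on the machine's bed behind the lever; its middle. Leave alone.
- tumbler_mid (a point): green glass tumbler, 72 mm across, 110 mm high, standing to the right; its middle. Leave alone.
- jug_mid (a point): steel mug with a handle, 100 mm across, 130 mm high, standing to the right; its middle. Leave alone.
- cork_block_mid (a point): cork block 100 by 60 by 35 mm, lying at the front right; its middle. Leave alone.
- felt_disc_mid (a point): cream felt disc 80 mm across, 22 mm high, lying on the bed in front of the motor; its middle. Leave alone.

How it is judged:
On the way, in this order (a step that is already met when the one before it is completed fails the run):
1. the brake lever is held by its ratchet in the third notch or beyond, let go (value of joint lever above 0.55 rad and contact force between the fingers and lever below 0.1 N), for 0.3 s.
2. released by its button, the lever has sprung fully back (value of joint lever below 0.08 rad and contact force between the fingers and lever below 0.1 N), for 0.2 s.
3. the thumbscrew is turned in until it seats (value of joint screw above 3.9 rad), for 0.1 s.
At the end, for the whole second after the job is handed in: the thumbscrew stands a quarter turn (1.57 rad, +-0.35) back from its seat (screw 2.08 to 2.78), still, gripped: fingers press on it with over 1 N, grasp point within 40 mm of its head's middle; the brake lever is fully off (below 0.08 rad) and untouched (all of step 2 and value of joint screw between 2.08 and 2.78 rad and velocity of joint screw between -0.1 and 0.1 rad/s and contact force between the fingers and screw above 1 N and distance between the grasp point and screw_grip below 0.04 m); the arm keeps its last pose, push and grip.
It fails at once if one of the other things on the bench is shifted by more than 30 mm (distance of any of spanner_mid, spare_shoe_mid, grease_tin_mid, tumbler_mid, jug_mid, cork_block_mid, felt_disc_mid from where it was at the start of the episode above 0.03 m).
It also fails if it takes over 72 s, if anything falls off the work surface, if the arm or the gripper's body presses on something with over 40 N, if the wrist force passes 120 N, or if a joint passes its speed limit or range.

## Working session

There is one attempt and no reset: what is moved stays moved. The work goes in short steps, Python scripts to look and compute and a shell command to move; the robot and the scene stay as the last step left them, time stands still between calls to the robot, and variables do not carry over. Pictures are saved under pics/ and viewed, and the job is handed in when it is done.

```bash
ls; mkdir -p pics; python3 - <<'E'
from plant import *
import cv2
print(tip_reach if not callable(tip_reach) else tip_reach())
s=read_state(); print({k:s[k] for k in('t','tool_pos','orientation','force','opening')})
for n in('scene','top'):
    p=camera_params(n); print(n,p)
    cv2.imwrite(f'pics/{n}0.png',read_camera(n)[:,:,::-1])
E
```

```text
pics
0.011
{'t': 0.0, 'tool_pos': array([0.16779127, 0.57546645, 0.22857639]), 'orientation': array([-4.44249253e-01, -3.10959652e+00,  2.87953962e-03]), 'force': array([ 0.79407372, -1.65022677,  0.02909292]), 'opening': 0.093205640661461}
scene {'fov_y': 52.07339382756258, 'cx': 329.58847477013785, 'cy': 195.10875487419398, 'k1': -0.03790455311521827, 'position': array([ 1.03037656, -0.58966874,  0.64742253]), 'rotation': array([-2.02397307, -0.85747584,  0.42734612])}
top {'fov_y': 47.14792363559759, 'cx': 321.96701536144593, 'cy': 191.78534896353077, 'k1': -0.027136759229293983, 'position': array([ 0.2950677 , -0.085843  ,  1.42818669]), 'rotation': array([-2.13414391,  2.12257371, -0.17269994])}
```

View pics/scene0.png

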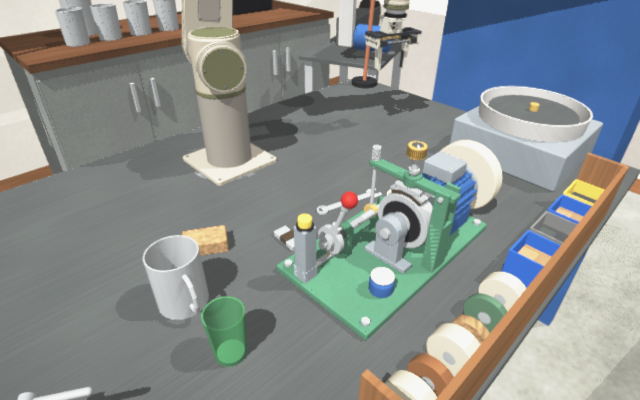

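View pics/top0.png

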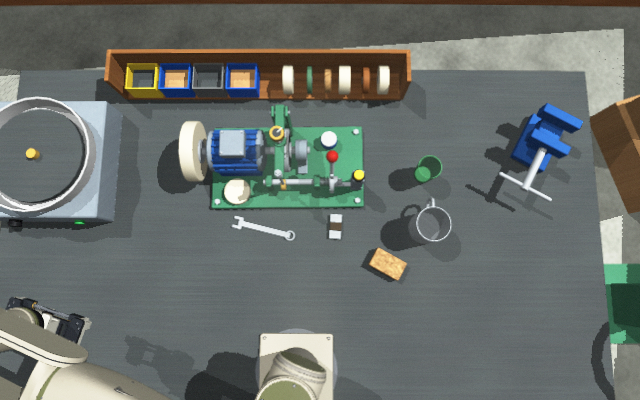

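The scene view shows the red knob at about (349,200), the yellow button at (305,221) and the brass screw at (418,150). The top view shows them at about (332,156), (359,175) and (276,132). Next I'll locate them in 3D.

```bash
cat > h.py <<'E'
import numpy as np, cv2
from plant import *
from scipy.spatial.transform import Rotation as R
from scipy.optimize import least_squares
def K(p):
    f=200/np.tan(np.radians(p['fov_y'])/2); return f
def proj(n,X):
    p=camera_params(n); M=R.from_rotvec(p['rotation']).as_matrix() if np.ndim(p['rotation'])==1 else p['rotation']
    c=(np.atleast_2d(X)-p['position'])@M; s=c[:,:2]/c[:,2:]; r2=(s**2).sum(1,keepdims=True)
    return K(p)*s*(1+p['k1']*r2)+[p['cx'],p['cy']]
def ray(n,px):
    p=camera_params(n); d=(np.array(px,float)-[p['cx'],p['cy']])/K(p); s=d.copy()
    for _ in range(20): s=d/(1+p['k1']*(s@s))
    return p['position'],R.from_rotvec(p['rotation']).apply([*s,1])
def onz(n,px,z):
    o,d=ray(n,px); return o+d*(z-o[2])/d[2]
def tri(a,b):
    f=lambda X:np.r_[proj('scene',X)[0]-a,proj('top',X)[0]-b]
    r=least_squares(f,[.5,0,.2]); return r.x,np.abs(r.fun).max()
E
python3 - <<'E'
from h import *
read_camera('scene');read_camera('top')
for q in('lever_grip','release_top','screw_grip','lever_hinge','polisher'):
    d={}
    for n in('scene','top'):
        l=tip_of(n,q); d[n]=l[0]['pixel'] if l else None
        print(q,n,[(np.round(x['pixel'],1),round(x['confidence'],2)) for x in l[:2]])
    if all(v is not None for v in d.values()): print('   ',tri(d['scene'],d['top']))
s=read_state();print(s['t'],R.from_rotvec(s['orientation']).as_matrix().round(3))
E
```

```text
lever_grip scene [(array([347.2, 202.4]), 0.72)]
lever_grip top [(array([333.6, 156.1]), 0.65)]
    (array([ 0.6059594 , -0.10732261,  0.197242  ]), np.float64(0.4786919894946777))
release_top scene [(array([349.4, 201.4]), 0.7), (array([302.9, 216.8]), 0.62)]
release_top top [(array([357.7, 172.9]), 0.66), (array([325.2, 141.3]), 0.33)]
    (array([ 0.59681525, -0.13095876,  0.20198369]), np.float64(14.992309327636463))
screw_grip scene [(array([416.3, 148.6]), 0.65)]
screw_grip top [(array([276.2, 133.4]), 0.68)]
    (array([0.64632577, 0.04411531, 0.27517835]), np.float64(0.59809203432971))
lever_hinge scene [(array([330.7, 240.3]), 0.96)]
lever_hinge top [(array([333.2, 180.9]), 0.88)]
    (array([ 0.562188  , -0.10627229,  0.07447048]), np.float64(0.22171024032309106))
polisher scene [(array([376.6, 256. ]), 0.89)]
polisher top [(array([302.1, 163.9]), 0.87)]
    (array([ 0.62407127, -0.01335269,  0.01230793]), np.float64(1.3061275023694634))
0.7 [[-0.96  0.28  0.  ]
 [ 0.28  0.96  0.  ]
 [-0.    0.   -1.  ]]
```

```bash
python3 - <<'E'
from h import *
P={'g':[-.0144,-.09,.2],'r':[-.06,-.165,.173],'s':[.03,.055,.272],'h':[-.06,-.09,.075]}
ob={'scene':{},'top':{}}
for n in ob:
    im=read_camera(n); hsv=cv2.cvtColor(im,cv2.COLOR_RGB2HSV)
    S={'scene':{'g':(349,200),'r':(305,221),'s':(418,150)},'top':{'g':(332,156),'r':(359,175),'s':(276,132)}}[n]
    for k,(c,r) in S.items():
        w=np.s_[r-14:r+15,c-14:c+15]; H=hsv[w].astype(int)
        if k=='g': m=((H[...,0]<6)|(H[...,0]>174))&(H[...,1]>150)&(H[...,2]>90)
        if k=='r': m=(abs(H[...,0]-26)<7)&(H[...,1]>170)&(H[...,2]>140)
        if k=='s': m=(abs(H[...,0]-19)<8)&(H[...,1]>90)&(H[...,2]>80)
        y,x=np.nonzero(m); ob[n][k]=np.array([x.mean()+c-14,y.mean()+r-14]); print(n,k,ob[n][k].round(1),m.sum(),np.ptp(x),np.ptp(y))
    big=cv2.resize(im[90:290,230:510] if n=='scene' else im[90:220,180:400],None,fx=2.8,fy=2.8,interpolation=cv2.INTER_CUBIC)
    cv2.imwrite(f'pics/{n}z.png',big[:,:,::-1])
ob['scene']['h']=np.array([330.7,240.3]);ob['top']['h']=np.array([333.2,180.9])
for k in 'grsh': print(k,tri(ob['scene'][k],ob['top'][k]))
def W(v):
    return {k:R.from_euler('z',v[2]).apply(p)+[v[0],v[1],0] for k,p in P.items()}
f=lambda v:np.concatenate([proj(n,W(v)[k])[0]-ob[n][k] for n in ob for k in 'grsh'])
r=least_squares(f,[.62,-.01,0],loss='soft_l1'); print(r.x,r.fun.round(1)); print(f(r.x).round(1))
for k,v in W(r.x).items(): print(k,v.round(4))
np.save('pose.npy',r.x)
E
```

```text
scene g [349.  199.7] 206 16 15<stdin>:12: RuntimeWarning: Mean of empty slice.
  ret = ret.dtype.type(ret / rcount)
Traceback (most recent call last):
ValueError: zero-size array to reduction operation maximum which has no identity
```

```bash
cat > fit.py <<'E'
from h import *
P={'g':[-.0144,-.09,.2],'r':[-.06,-.165,.173],'s':[.03,.055,.272],'h':[-.06,-.09,.075]}
ob={'scene':{},'top':{}}
for n in ob:
    im=read_camera(n).copy(); hsv=cv2.cvtColor(im,cv2.COLOR_RGB2HSV)
    big=cv2.resize(im[90:290,230:510] if n=='scene' else im[90:220,180:400],None,fx=2.8,fy=2.8,interpolation=cv2.INTER_CUBIC)
    cv2.imwrite(f'pics/{n}z.png',big[:,:,::-1])
    S={'scene':{'g':(349,200),'r':(305,221),'s':(418,150)},'top':{'g':(332,156),'r':(359,175),'s':(276,132)}}[n]
    for k,(c,r) in S.items():
        H=hsv[r-14:r+15,c-14:c+15].astype(int)
        if k=='g': m=((H[...,0]<6)|(H[...,0]>174))&(H[...,1]>150)&(H[...,2]>90)
        if k=='r': m=(abs(H[...,0]-26)<8)&(H[...,1]>150)&(H[...,2]>120)
        if k=='s': m=(abs(H[...,0]-19)<8)&(H[...,1]>90)&(H[...,2]>80)
        y,x=np.nonzero(m)
        if len(x)==0: print(n,k,hsv[r,c],H[10:18:2,10:18:2].reshape(-1,3).tolist()); continue
        ob[n][k]=np.array([x.mean()+c-14,y.mean()+r-14]); print(n,k,ob[n][k].round(1),m.sum(),np.ptp(x),np.ptp(y), 'toprow',y.min()+r-14)
ob['scene']['h']=np.array([330.7,240.3]);ob['top']['h']=np.array([333.2,180.9])
ks=[k for k in 'grsh' if k in ob['scene'] and k in ob['top']]
for k in ks: print(k,tri(ob['scene'][k],ob['top'][k]))
def W(v):
    return {k:R.from_euler('z',v[2]).apply(p)+[v[0],v[1],0] for k,p in P.items()}
f=lambda v:np.concatenate([proj(n,W(v)[k])[0]-ob[n][k] for n in ob for k in ks])
r=least_squares(f,[.62,-.01,0],loss='soft_l1'); print(r.x); print(f(r.x).round(1))
for k,v in W(r.x).items(): print(k,v.round(4))
np.save('pose.npy',r.x)
E
python3 fit.py
```

```text
scene g [349.  199.7] 206 16 15 toprow 192
scene r [309.3 224.2] 13 4 5 toprow 222
scene s [416.3 151.1] 269 20 18 toprow 141
top g [331.9 155.8] 97 10 10 toprow 151
top r [358.4 174.6] 81 9 9 toprow 170
top s [276.1 133.6] 114 14 14 toprow 126
g (array([ 0.60573913, -0.10239541,  0.20117886]), np.float64(0.4585443077338027))
r (array([ 0.56651887, -0.17364716,  0.15684044]), np.float64(1.188829182403083))
s (array([0.64722372, 0.04458244, 0.26976009]), np.float64(0.7217738413229426))
h (array([ 0.562188  , -0.10627229,  0.07447048]), np.float64(0.22171024032309106))
[ 0.61864411 -0.01207898  0.03485788]
[ 1.   0.8 -4.  -5.9  0.4 -1.1  0.4 -0.7  0.5 -0.   1.1 -1.4  0.7  0.7
 -0.9 -0.1]
g [ 0.6074 -0.1025  0.2   ]
r [ 0.5644 -0.1791  0.173 ]
s [0.6467 0.0439 0.272 ]
h [ 0.5618 -0.1041  0.075 ]
```

View pics/scenez.png

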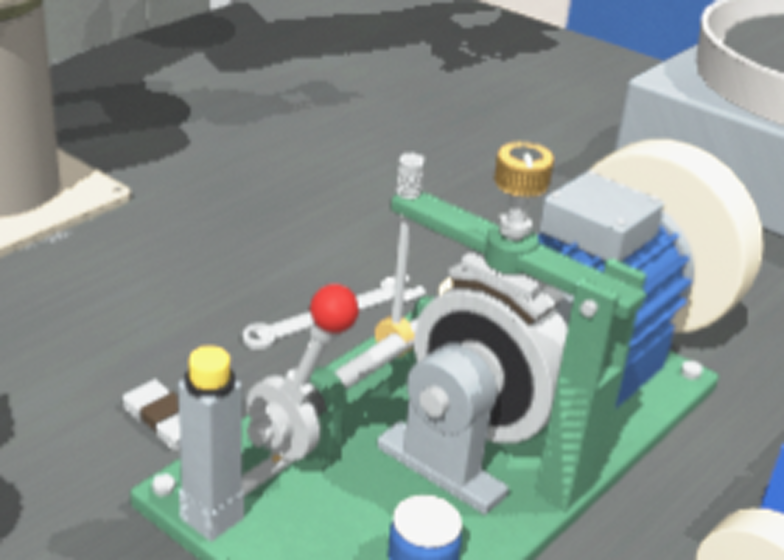

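View pics/topz.png

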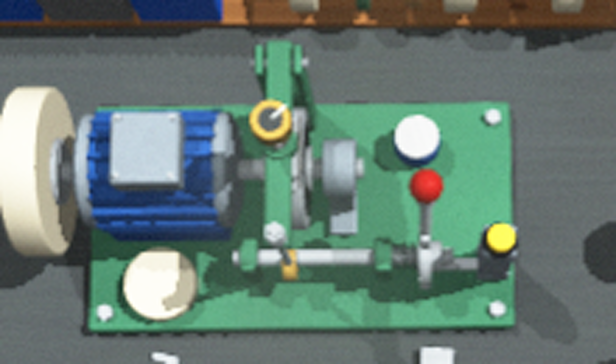

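The fit matches both views, with 1 px residuals except for the button. Its colour blob in the scene view caught only the lit spot; in the zoomed view its face centre is at (304.6,217.9), against a prediction of (305.3,218.3). Machine yaw is 0.035. I'll raise the tool, align it with the machine and move above the knob.

```bash
python3 -m creep '[[0,0,-0.035,-0.08,0],[0,0,-0.035,-0.08,0],[0,0,-0.035,-0.08,0],[0,0,-0.035,-0.08,0],[-0.02,-0.034,0,0,90],[-0.02,-0.034,0,0,90],[-0.02,-0.034,0,0,90],[-0.02,-0.034,0,0,90],[-0.02,-0.034,0,0,90],[-0.02,-0.034,0,0,90],[-0.02,-0.034,0,0,90],[-0.02,-0.034,0,0,90]]' 15
```

```text
t: 1.85
tool_pos: [0.3382, 0.3083, 0.3699]
orientation: [-0.057, 3.14, 0.001]
force: [0.7, -0.1, 0.3]
opening: 0.0603
```

```bash
python3 -m creep '[[-0.02,-0.034,0,0,90],[-0.02,-0.034,0,0,90],[-0.02,-0.034,0,0,90],[-0.02,-0.034,0,0,90],[-0.02,-0.034,0,0,90],[-0.02,-0.034,0,0,90],[-0.02,-0.034,0,0,90],[-0.02,-0.034,0,0,90],[0,0,0,0,90]]'; cat >> h.py <<'E'
def tool():
    s=read_state(); M=R.from_rotvec(s['orientation']).as_matrix(); return s,M
def to(X,yaw=None):
    s,M=tool(); v=np.load('pose.npy')
    print('t',s['t'],'pos',np.round(s['tool_pos'],4),'shift tool xyz mm',(M.T@(np.array(X)-s['tool_pos'])*1e3).round(1))
    print('zaxis',M[:,2].round(3),'yaw of tool y vs machine y (world sense)',round(np.arctan2(-M[0,1],M[1,1])-v[2],4),'F',np.round(s['force'],1),'T',np.round(s['wrist_torque'],2),'op',s['opening'],'q6',s['q'][5])
E
python3 -c "
from h import *
to([.6070,-.1025,.194])"
```

```text
t: 2.6
tool_pos: [0.5096, 0.0383, 0.3686]
orientation: [0.048, -3.141, 0.004]
force: [0.2, 0.1, -0.6]
opening: 0.0604
t 2.6 pos [0.5096 0.0383 0.3686] shift tool xyz mm [ -93.2 -143.3  174.8]
zaxis [-0.001 -0.002 -1.   ] yaw of tool y vs machine y (world sense) -0.0041 F [ 0.2  0.1 -0.6] T [ 0.11 -0.   -0.01] op 0.06038959061540634 q6 -1.6256735092316759
```

```bash
python3 -m creep '[[-0.0186,-0.0287,0.02,0,90],[-0.0186,-0.0287,0.02,0,90],[-0.0186,-0.0287,0.02,0,90],[-0.0186,-0.0287,0.02,0,90],[-0.0188,-0.0287,0.02,0,90],[0,0,0.015,0,90],[0,0,0,0,90]]'; python3 -c "
from h import *
to([.6070,-.1025,.194])
for n in('scene','top'):
    im=read_camera(n); cv2.imwrite(f'pics/{n}1.png',cv2.resize(im[90:290,230:510] if n=='scene' else im[90:220,220:440],None,fx=2.8,fy=2.8)[:,:,::-1])"
```

```text
t: 3.18
tool_pos: [0.6041, -0.097, 0.2491]
orientation: [0.053, -3.133, -0.003]
force: [-0.9, 1.0, -0.1]
opening: 0.0604
t 3.1833 pos [ 0.6041 -0.097   0.2491] shift tool xyz mm [-3.1 -5.7 55.1]
zaxis [-0.008  0.002 -1.   ] yaw of tool y vs machine y (world sense) -0.001 F [-0.9  1.  -0.1] T [ 0.03  0.01 -0.05] op 0.060353234213435684 q6 -1.847676012177607
```

View pics/scene1.png

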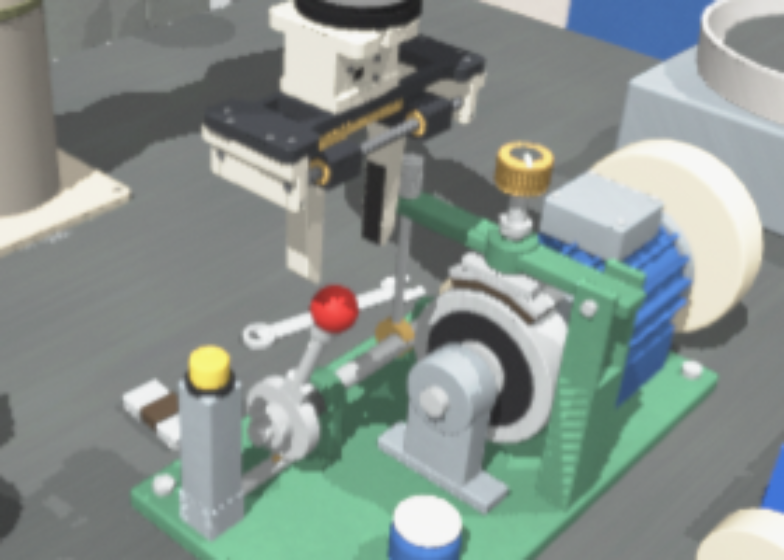

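The fingers straddle the knob, with the knob at zoomed (334,308). Going down.

```bash
python3 -m creep '[[0,0,0,0,90],[0,0,0.018,0,90],[0,0,0.018,0,90],[0,0,0.018,0,90],[0,0,0,0,90],[0,0,0,0,90]]'; python3 -c "
from h import *
to([.6070,-.1025,.194])"
```

```text
t: 3.78
tool_pos: [0.6057, -0.0952, 0.2018]
orientation: [-0.059, 3.141, -0.0]
force: [-0.7, 1.2, 0.7]
opening: 0.0604
t 3.7833 pos [ 0.6057 -0.0952  0.2018] shift tool xyz mm [-1.  -7.4  7.8]
zaxis [ 0. -0. -1.] yaw of tool y vs machine y (world sense) 0.0025 F [-0.7  1.2  0.7] T [-0.03 -0.02  0.  ] op 0.06044346507870466 q6 -1.8476726505928533
```

```bash
python3 -m creep '[[-0.001,-0.0075,0.007,0,90],[0,0,0,0,90],[0,0,0,0,90],[0,0,0,0,255],[0,0,0,0,255],[0,0,0,0,255],[0,0,0,0,255],[0,0,0,0,255]]' 15; python3 -c "
from h import *
to([.6070,-.1025,.194])"
```

```text
t: 4.45
tool_pos: [0.6071, -0.1024, 0.1938]
orientation: [-0.058, 3.141, 0.003]
force: [0.4, 0.5, 1.4]
opening: 0.0331
t 4.45 pos [ 0.6071 -0.1024  0.1938] shift tool xyz mm [ 0.1 -0.1 -0.2]
zaxis [ 0.     0.002 -1.   ] yaw of tool y vs machine y (world sense) 0.0018 F [0.4 0.5 1.4] T [-0.08  0.08 -0.01] op 0.03305421459796267 q6 -1.859193526761652
```

```bash
python3 -m creep '[[0.0096,0,-0.0027,0,255],[0.0096,0,-0.0027,0,255],[0.0099,0,-0.0012,0,255],[0.0099,0,-0.0012,0,255],[0.01,0,0,0,255],[0.01,0,0.0005,0,255],[0.0098,0,0.0017,0,255],[0.0098,0,0.0017,0,255],[0.0095,0,0.0032,0,255],[0.0095,0,0.0032,0,255],[0.0089,0,0.0045,0,255],[0.0089,0,0.0045,0,255]]'; python3 -m creep '[[0,0,0,0,255],[0,0,0,0,255]]'; python3 -c "
from h import *
to([.6070,-.1025,.194])
for n in('scene','top'):
    im=read_camera(n); cv2.imwrite(f'pics/{n}2.png',cv2.resize(im[90:290,230:510] if n=='scene' else im[90:220,220:440],None,fx=2.8,fy=2.8)[:,:,::-1])"
```

```text
t: 5.45
tool_pos: [0.4929, -0.1046, 0.1841]
orientation: [-0.06, 3.137, 0.007]
force: [-0.5, 16.7, 9.4]
opening: 0.0331
t: 5.62
tool_pos: [0.4922, -0.1045, 0.1832]
orientation: [-0.059, 3.139, 0.008]
force: [-0.3, 15.7, 7.9]
opening: 0.0332
t 5.6167 pos [ 0.4922 -0.1045  0.1832] shift tool xyz mm [-114.9   -2.3  -10.6]
zaxis [ 0.002  0.005 -1.   ] yaw of tool y vs machine y (world sense) 0.003 F [-0.3 15.7  7.9] T [ 2.66 -0.02  0.05] op 0.03321102307118876 q6 -1.9246084790868114
```

View pics/scene2.png

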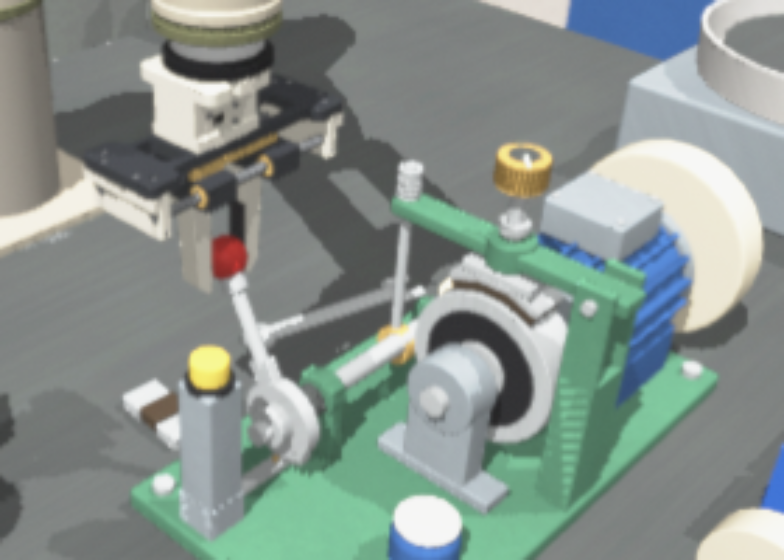

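The lever is pulled past the vertical towards the robot, at about 0.9 rad from the TCP, with the knob still between the pads at zoomed (228,257). Opening, then lifting clear.

```bash
python3 -m creep '[[0,0,0,0,80],[0,0,0,0,80],[0,0,0,0,80],[0,0,0,0,80],[0,0,-0.02,0,80],[0,0,-0.03,0,80],[0,0,-0.03,0,80],[0,0,0,0,80]]'; python3 -c "
from h import *
for n in('scene','top'):
    im=read_camera(n); cv2.imwrite(f'pics/{n}3.png',cv2.resize(im[90:290,230:510] if n=='scene' else im[90:220,220:440],None,fx=2.8,fy=2.8)[:,:,::-1])
    l=tip_of(n,'lever_grip'); print(l[0]['pixel'])
v=np.load('pose.npy'); b=R.from_euler('z',v[2]).apply([-.06,-.165,.173])+[v[0],v[1],0]
print(b); to(b+[0,0,.017])
v=np.load('pose.npy')
for a in(.4,.6,.8): 
    X=R.from_euler('z',v[2]).apply([-.06+.133*np.sin(.35-a),-.09,.075+.133*np.cos(.35-a)])+[v[0],v[1],0]; print(a,proj('scene',X).round(0),proj('top',X).round(0))"
```

```text
t: 6.38
tool_pos: [0.4941, -0.1089, 0.2688]
orientation: [-0.056, 3.133, -0.005]
force: [0.7, -0.3, 1.5]
opening: 0.0638
[312.1, 182.7]
[429.4, 224.6]
[ 0.56443095 -0.1790698   0.173     ]
t 6.5833 pos [ 0.4913 -0.1078  0.261 ] shift tool xyz mm [-70.7 -73.9  70.9]
zaxis [-0.001  0.    -1.   ] yaw of tool y vs machine y (world sense) 0.001 F [-0.1 -0.3 -0. ] T [ 0.03 -0.02  0.03] op 0.06408632779504317 q6 -1.9245265558952418
0.4 [[330. 187.]] [[333. 174.]]
0.6 [[321. 183.]] [[333. 183.]]
0.8 [[312. 182.]] [[334. 193.]]
```

View pics/scene3.png

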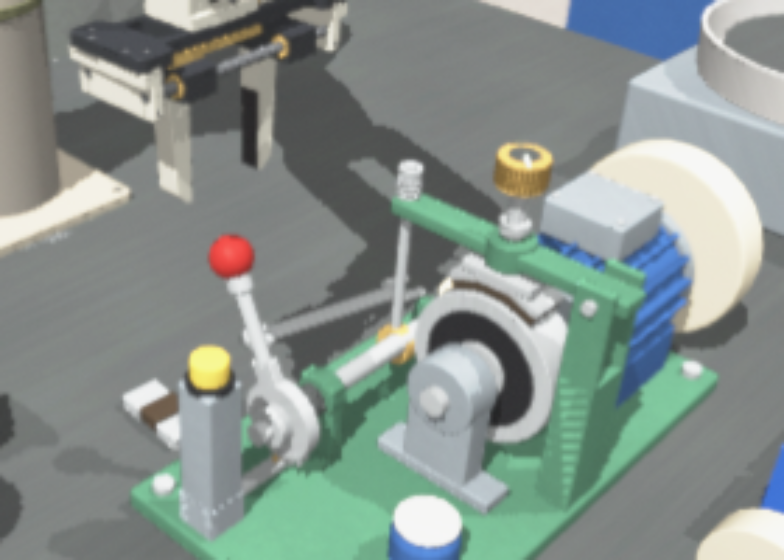

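The lever rests at 0.8: the knob at (312,183) matches the predicted (312,182). Fingers are clear. Now to the button with the jaws shut.

```bash
python3 -m creep '[[-0.0177,-0.0185,0,0,255],[-0.0177,-0.0185,0,0,255],[-0.0177,-0.0185,0,0,255],[-0.0177,-0.0185,0,0,255],[0,0,0.02,0,255],[0,0,0.02,0,255],[0,0,0.01,0,255],[0,0,0,0,255],[0,0,0,0,255],[0,0,0,0,255]]'; python3 -c "
from h import *
to([.5644,-.1791,.184])"
```

```text
t: 7.42
tool_pos: [0.5653, -0.179, 0.213]
orientation: [-0.057, 3.14, -0.001]
force: [-0.3, -0.4, 0.8]
opening: 0.0028
t 7.4167 pos [ 0.5653 -0.179   0.213 ] shift tool xyz mm [ 0.9 -0.  29. ]
zaxis [ 0.001 -0.    -1.   ] yaw of tool y vs machine y (world sense) 0.0016 F [-0.3 -0.4  0.8] T [ 0.    0.03 -0.03] op 0.0027902960921716916 q6 -2.0003515032816144
```

```bash
python3 -m creep '[[0,0,0.012,0,255],[0,0,0.012,0,255],[0,0,0.004,0,255],[0,0,0.003,0,255],[0,0,0.003,0,255],[0,0,0,0,255],[0,0,0,0,255]]'; python3 -c "
from h import *
to([.5644,-.1791,.184])
print(tip_of.__name__); read_camera('scene'); print(tip_of('scene','lever_grip')[0]['pixel'])
im=read_camera('scene'); cv2.imwrite('pics/scene4.png',cv2.resize(im[90:290,230:510],None,fx=2.8,fy=2.8)[:,:,::-1])"
```

```text
t: 8.0
tool_pos: [0.5653, -0.1791, 0.1784]
orientation: [-0.057, 3.141, -0.0]
force: [-1.2, -0.2, 3.8]
opening: 0.0006
t 8.0 pos [ 0.5653 -0.1791  0.1784] shift tool xyz mm [ 0.9 -0.  -5.6]
zaxis [ 0. -0. -1.] yaw of tool y vs machine y (world sense) 0.0014 F [-1.2 -0.2  3.8] T [ 0.14  0.13 -0.  ] op 0.000617498122607204 q6 -2.0003717904094156
call
[346.4, 204.4]
```

View pics/scene4.png

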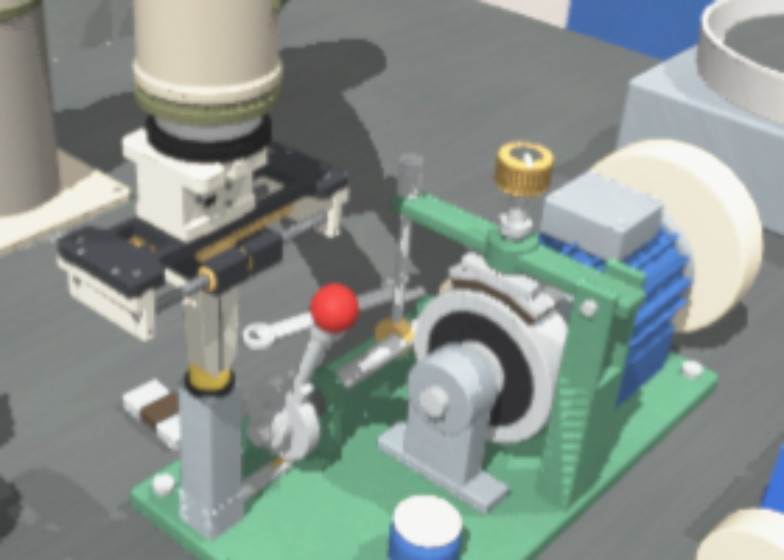

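The lever is back at its off position: knob at zoomed (334,308), as at the start. Lifting off the button, pre-twisting by -0.88 for wrist range, and moving above the screw.

```bash
python3 -m creep '[[0,0,-0.03,0,255],[0,0,-0.04,0,255],[0,0,-0.04,0,0],[0,0,-0.04,0,0],[-0.015,0.03,0,0,0],[-0.015,0.03,0,0,0],[-0.015,0.03,0,0,0],[-0.015,0.03,0,0,0],[-0.015,0.03,0,0,0],[-0.015,0.03,0,0,0],[0,0.03,0,0,0],[0,0,0,0,0]]' 25; python3 -m creep '[[0,0,0,-0.11,0],[0,0,0,-0.11,0],[0,0,0,-0.11,0],[0,0,0,-0.11,0],[0,0,0,-0.11,0],[0,0,0,-0.11,0],[0,0,0,-0.11,0],[0,0,0,-0.11,0],[0,0,0,0,0],[0,0,0,0,0]]'; python3 -c "
from h import *
to([.6467,.0439,.266])"
```

```text
t: 9.15
tool_pos: [0.6473, 0.0396, 0.3267]
orientation: [0.065, -3.139, -0.004]
force: [-1.3, -1.1, 0.3]
opening: 0.0625
t: 9.98
tool_pos: [0.6473, 0.0337, 0.3276]
orientation: [1.384, -2.819, -0.001]
force: [0.7, 0.1, 0.3]
opening: 0.0928
t 9.9833 pos [0.6473 0.0337 0.3276] shift tool xyz mm [-7.8  6.7 61.6]
zaxis [-0.001 -0.    -1.   ] yaw of tool y vs machine y (world sense) 0.8777 F [0.7 0.1 0.3] T [ 0.05  0.04 -0.02] op 0.09276967125922778 q6 -2.5103570712289467
```

```bash
python3 -m creep '[[-0.0078,0.0067,0,0,0],[0,0,0,0,0],[0,0,0.02,0,0],[0,0,0.02,0,0],[0,0,0.02,0,0],[0,0,0,0,0],[0,0,0,0,0]]'; python3 -c "
from h import *
to([.6470,.0441,.266])
for n in('scene','top'):
    im=read_camera(n); cv2.imwrite(f'pics/{n}5.png',cv2.resize(im[60:260,280:560] if n=='scene' else im[70:200,180:400],None,fx=2.8,fy=2.8)[:,:,::-1])"
```

```text
t: 10.57
tool_pos: [0.646, 0.0446, 0.2669]
orientation: [1.387, -2.816, -0.002]
force: [0.5, -1.1, 0.6]
opening: 0.093
t 10.5667 pos [0.646  0.0446 0.2669] shift tool xyz mm [-0.2 -1.1  0.9]
zaxis [-0.003  0.    -1.   ] yaw of tool y vs machine y (world sense) 0.8806 F [ 0.5 -1.1  0.6] T [ 0.08 -0.    0.  ] op 0.09298134776749557 q6 -2.4964812475054146
```

View pics/scene5.png

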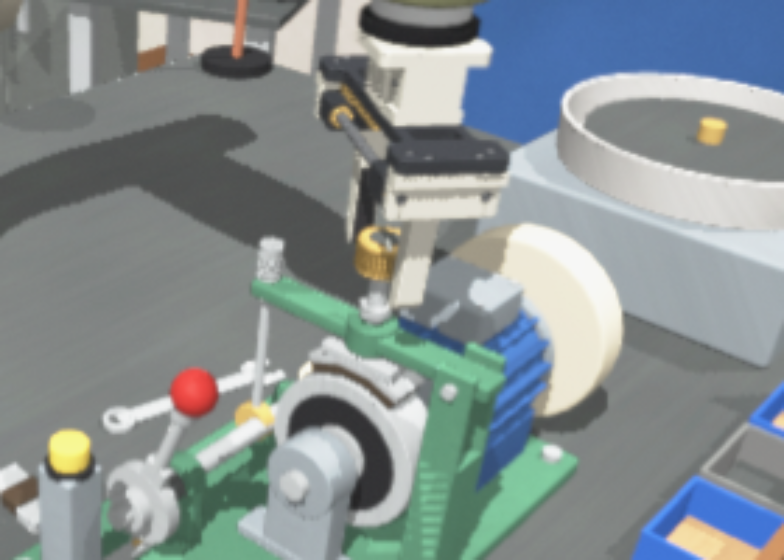

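The fingers straddle the brass head at zoomed (377,252) and clear the motor box. Gripping.

```bash
python3 -m creep '[[0,-0.001,0,0,255],[0,0,0,0,255],[0,0,0,0,255],[0,0,0,0,255],[0,0,0,0,255],[0,0,0,0,255],[0,0,0,0,255],[0,0,0,0,255]]' 25; python3 -c "
from h import *
to([.6470,.0441,.266])"
```

```text
t: 11.33
tool_pos: [0.6477, 0.0437, 0.2681]
orientation: [1.389, -2.818, -0.0]
force: [-0.1, -0.3, 0.1]
opening: 0.0444
t 11.3333 pos [0.6477 0.0437 0.2681] shift tool xyz mm [0.1 0.8 2.1]
zaxis [-0.  0. -1.] yaw of tool y vs machine y (world sense) 0.8813 F [-0.1 -0.3  0.1] T [ 0.07  0.07 -0.01] op 0.04440222783896133 q6 -2.49861049993789
```

```bash
python3 -m creep '[[0,0.0005,0.002,0,255],[0,0,0,0,255],[0,0,0,0,255],[0,0,0,0,255]]'; python3 -c "
from h import *
to([.6470,.0441,.266])"
```

```text
t: 11.67
tool_pos: [0.6478, 0.0437, 0.2667]
orientation: [-1.389, 2.817, -0.001]
force: [2.8, -1.0, 3.7]
opening: 0.0376
t 11.6667 pos [0.6478 0.0437 0.2667] shift tool xyz mm [0.2 0.8 0.7]
zaxis [ 0.001 -0.    -1.   ] yaw of tool y vs machine y (world sense) 0.8811 F [ 2.8 -1.   3.7] T [-0.08 -0.22  0.02] op 0.037638728035574935 q6 -2.498170567426001
```

```bash
python3 -m creep '[[0,0,0.0001,0.1,255],[0,0,0.0001,0.1,255],[0,0,0.0001,0.1,255],[0,0,0,0.1,255],[0,0,0.0001,0.1,255],[0,0,0.0001,0.1,255],[0,0,0,0.1,255],[0,0,0.0001,0.1,255],[0,0,0,0.1,255],[0,0,0.0001,0.1,255],[0,0,0,0.1,255],[0,0,0.0001,0.1,255]]'; python3 -c "
from h import *
to([.6470,.0441,.266])
for n in('scene','top'):
    im=read_camera(n); cv2.imwrite(f'pics/{n}6.png',cv2.resize(im[60:260,280:560] if n=='scene' else im[70:200,180:400],None,fx=2.8,fy=2.8)[:,:,::-1])"
```

```text
t: 12.67
tool_pos: [0.648, 0.0433, 0.2658]
orientation: [0.452, 3.107, -0.001]
force: [3.6, -3.9, 3.4]
opening: 0.0375
t 12.6667 pos [0.648  0.0433 0.2658] shift tool xyz mm [ 1.2  0.5 -0.2]
zaxis [ 0.002 -0.001 -1.   ] yaw of tool y vs machine y (world sense) -0.3241 F [ 3.6 -3.9  3.4] T [-0.49 -0.59  0.09] op 0.03750133905394311 q6 -1.2932749809943367
```

View pics/scene6.png

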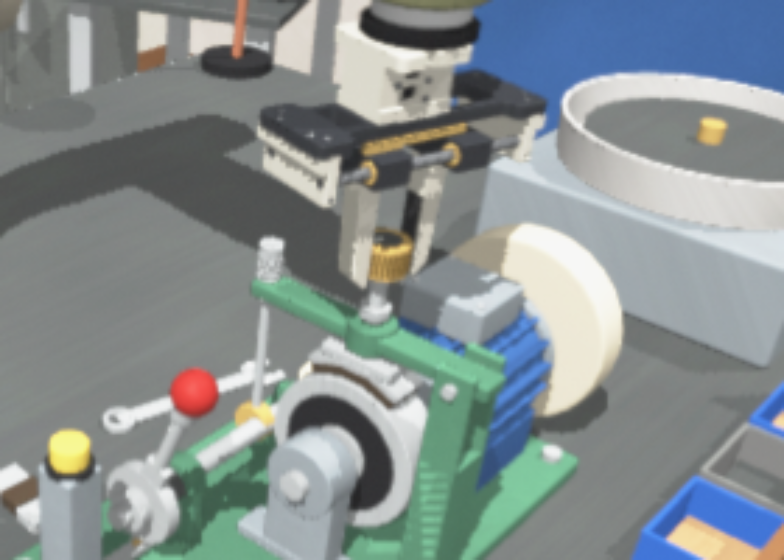

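The gripper has turned 1.2 rad with 0.09 N m of torque, so the screw is following. Continuing while watching for the torque rise.

```bash
python3 -m creep '[[0,0,0.0001,0.1,255],[0,0,0.0001,0.1,255],[0,0,0,0.1,255],[0,0,0.0001,0.1,255],[0,0,0,0.1,255],[0,0,0.0001,0.1,255],[0,0,0,0.1,255],[0,0,0.0001,0.1,255]]'; python3 -c "
from h import *
to([.6470,.0441,.266])"
python3 -m creep '[[0,0,0.0001,0.1,255],[0,0,0,0.1,255],[0,0,0.0001,0.1,255]]'; python3 -c "
from h import *
to([.6470,.0441,.266])"
```

```text
t: 13.43
tool_pos: [0.6478, 0.0431, 0.2654]
orientation: [1.622, 2.688, -0.001]
force: [2.8, -5.2, 2.3]
opening: 0.0377
t 13.4333 pos [0.6478 0.0431 0.2654] shift tool xyz mm [ 1.3 -0.2 -0.6]
zaxis [ 0.001 -0.001 -1.   ] yaw of tool y vs machine y (world sense) -1.1204 F [ 2.8 -5.2  2.3] T [-0.9  -0.47  0.1 ] op 0.037666560309093676 q6 -0.4971045383165996
t: 13.68
tool_pos: [0.6477, 0.043, 0.2652]
orientation: [2.005, 2.416, -0.001]
force: [1.2, -5.3, 4.2]
opening: 0.0375
t 13.6833 pos [0.6477 0.043  0.2652] shift tool xyz mm [ 1.2 -0.5 -0.8]
zaxis [ 0.001 -0.001 -1.   ] yaw of tool y vs machine y (world sense) -1.4205 F [ 1.2 -5.3  4.2] T [-0.95 -0.37  0.03] op 0.03752706487932875 q6 -0.19711654462421246
```

```bash
for i in 1; do :; done
python3 -m creep '[[0,0,0,0.1,255],[0,0,0.0001,0.1,255]]'; python3 -c "
from h import *
to([.6470,.0441,.266])"
python3 -m creep '[[0,0,0,0.1,255],[0,0,0.0001,0.1,255]]'; python3 -c "
from h import *
to([.6470,.0441,.266])"
python3 -m creep '[[0,0,0,0.1,255],[0,0,0.0001,0.1,255]]'; python3 -c "
from h import *
to([.6470,.0441,.266])"
```

```text
t: 13.85
tool_pos: [0.6477, 0.0429, 0.2651]
orientation: [2.237, 2.204, -0.0]
force: [1.2, -5.3, 4.2]
opening: 0.0376
t 13.85 pos [0.6477 0.0429 0.2651] shift tool xyz mm [ 1.1 -0.7 -1. ]
zaxis [ 0.001 -0.001 -1.   ] yaw of tool y vs machine y (world sense) -1.6205 F [ 1.2 -5.3  4.2] T [-0.96 -0.3   0.09] op 0.037639875612090534 q6 0.002874211386391197
t: 14.02
tool_pos: [0.6476, 0.0429, 0.2649]
orientation: [2.446, 1.969, -0.001]
force: [1.2, -5.8, 4.1]
opening: 0.0378
t 14.0167 pos [0.6476 0.0429 0.2649] shift tool xyz mm [ 1.1 -0.8 -1.1]
zaxis [ 0.001 -0.002 -1.   ] yaw of tool y vs machine y (world sense) -1.8206 F [ 1.2 -5.8  4.1] T [-1.01 -0.26  0.09] op 0.03778144463835461 q6 0.2028945969678988
t: 14.18
tool_pos: [0.6475, 0.0429, 0.2648]
orientation: [2.63, 1.715, -0.0]
force: [0.0, -5.4, 3.9]
opening: 0.0375
t 14.1833 pos [0.6475 0.0429 0.2648] shift tool xyz mm [ 0.9 -0.9 -1.2]
zaxis [ 0.001 -0.002 -1.   ] yaw of tool y vs machine y (world sense) -2.0205 F [ 0.  -5.4  3.9] T [-1.05 -0.13  0.09] op 0.03748192216395086 q6 0.40289786125792026
```

Turned 2.9 rad so far and no seating yet.

```bash

python3 -m creep '[[0,0,0,0.1,255]]'; python3 -c "
from h import *
to([.6470,.0441,.266])"
python3 -m creep '[[0,0,0.0001,0.1,255]]'; python3 -c "
from h import *
to([.6470,.0441,.266])"
python3 -m creep '[[0,0,0,0.1,255]]'; python3 -c "
from h import *
to([.6470,.0441,.266])"
python3 -m creep '[[0,0,0,0.1,255]]'; python3 -c "
from h import *
to([.6470,.0441,.266])"
```

```text
t: 14.27
tool_pos: [0.6474, 0.043, 0.2648]
orientation: [2.712, 1.582, -0.001]
force: [1.0, -5.0, 2.9]
opening: 0.0376
t 14.2667 pos [0.6474 0.043  0.2648] shift tool xyz mm [ 0.8 -0.9 -1.2]
zaxis [ 0.    -0.002 -1.   ] yaw of tool y vs machine y (world sense) -2.1204 F [ 1.  -5.   2.9] T [-1.02 -0.18  0.06] op 0.03760904078287267 q6 0.502858627160755
t: 14.35
tool_pos: [0.6474, 0.043, 0.2647]
orientation: [2.788, 1.444, -0.0]
force: [0.5, -5.3, 3.5]
opening: 0.0378
t 14.35 pos [0.6474 0.043  0.2647] shift tool xyz mm [ 0.7 -1.  -1.3]
zaxis [ 0.    -0.002 -1.   ] yaw of tool y vs machine y (world sense) -2.2205 F [ 0.5 -5.3  3.5] T [-1.09 -0.03  0.08] op 0.037762530789313825 q6 0.6028836684300136
t: 14.43
tool_pos: [0.6474, 0.0431, 0.2646]
orientation: [2.857, 1.304, -0.0]
force: [3.2, 0.2, 4.1]
opening: 0.0373
t 14.4333 pos [0.6474 0.0431 0.2646] shift tool xyz mm [ 0.5 -1.  -1.4]
zaxis [ 0.    -0.001 -1.   ] yaw of tool y vs machine y (world sense) -2.3202 F [3.2 0.2 4.1] T [-0.05 -0.61  0.67] op 0.037272649903592636 q6 0.7027046508801047
t: 14.52
tool_pos: [0.6483, 0.0442, 0.2648]
orientation: [2.919, 1.161, 0.004]
force: [8.6, -0.2, 1.0]
opening: 0.0373
t 14.5167 pos [0.6483 0.0442 0.2648] shift tool xyz mm [-1.  -0.8 -1.2]
zaxis [ 0.003  0.001 -1.   ] yaw of tool y vs machine y (world sense) -2.419 F [ 8.6 -0.2  1. ] T [-0.13 -1.36  0.68] op 0.0373257612118539 q6 0.802293018012404
```

Torque jumped from 0.08 to 0.67 N m after about 3.17 rad of turning. That is the seat: it implies a start near 0.83, inside the given range, and the pads now slip. Hold briefly, then back off 1.6 rad (1.57 plus a little pad wind-up).

```bash

python3 -m creep '[[0,0,0,0,255],[0,0,0,0,255],[0,0,0,0,255]]'; python3 -c "
from h import *
to([.6470,.0441,.266])
im=read_camera('top'); cv2.imwrite('pics/top7.png',cv2.resize(im[70:200,180:400],None,fx=2.8,fy=2.8)[:,:,::-1])"
python3 -m creep '[[0,0,0,-0.1,255],[0,0,0,-0.1,255],[0,0,-0.0001,-0.1,255],[0,0,0,-0.1,255],[0,0,-0.0001,-0.1,255],[0,0,0,-0.1,255],[0,0,-0.0001,-0.1,255],[0,0,-0.0001,-0.1,255]]'; python3 -c "
from h import *
to([.6470,.0441,.266])"
python3 -m creep '[[0,0,0,-0.1,255],[0,0,-0.0001,-0.1,255],[0,0,0,-0.1,255],[0,0,-0.0001,-0.1,255],[0,0,-0.0001,-0.1,255],[0,0,0,-0.1,255],[0,0,-0.0001,-0.1,255],[0,0,-0.0001,-0.1,255],[0,0,0,0,255],[0,0,0,0,255],[0,0,0,0,255]]'; python3 -c "
from h import *
to([.6470,.0441,.266])
for n in('scene','top'):
    im=read_camera(n); cv2.imwrite(f'pics/{n}8.png',cv2.resize(im[60:260,280:560] if n=='scene' else im[70:200,180:400],None,fx=2.8,fy=2.8)[:,:,::-1])
    print([ (x['pixel'],x['confidence']) for x in tip_of(n,'lever_grip')[:2]])
"
```

```text
t: 14.77
tool_pos: [0.6482, 0.0441, 0.2648]
orientation: [2.916, 1.167, 0.004]
force: [6.0, -1.7, 2.7]
opening: 0.0376
t 14.7667 pos [0.6482 0.0441 0.2648] shift tool xyz mm [-0.9 -0.9 -1.2]
zaxis [ 0.002  0.    -1.   ] yaw of tool y vs machine y (world sense) -2.4149 F [ 6.  -1.7  2.7] T [-0.2  -0.83 -0.05] op 0.037634046660919095 q6 0.798095544067557
t: 15.48
tool_pos: [0.6475, 0.0444, 0.2653]
orientation: [2.226, 2.217, 0.002]
force: [1.8, -0.2, 4.9]
opening: 0.0375
t 15.4833 pos [0.6475 0.0444 0.2653] shift tool xyz mm [-0.3 -0.5 -0.7]
zaxis [ 0.001  0.001 -1.   ] yaw of tool y vs machine y (world sense) -1.6096 F [ 1.8 -0.2  4.9] T [-0.05 -0.11 -0.05] op 0.03754428529506328 q6 -0.006882866635377756
t: 16.4
tool_pos: [0.6469, 0.0441, 0.2658]
orientation: [-1.194, -2.905, 0.0]
force: [-2.9, -0.9, 5.9]
opening: 0.0378
t 16.4 pos [0.6469 0.0441 0.2658] shift tool xyz mm [-0.1  0.1 -0.2]
zaxis [-0.001  0.    -1.   ] yaw of tool y vs machine y (world sense) -0.8145 F [-2.9 -0.9  5.9] T [-0.27  0.52  0.06] op 0.037779773171891434 q6 -0.8021078329287944
[([349.7, 201.8], 0.62)]
[([329.3, 155.5], 0.97)]
```

View pics/scene8.png

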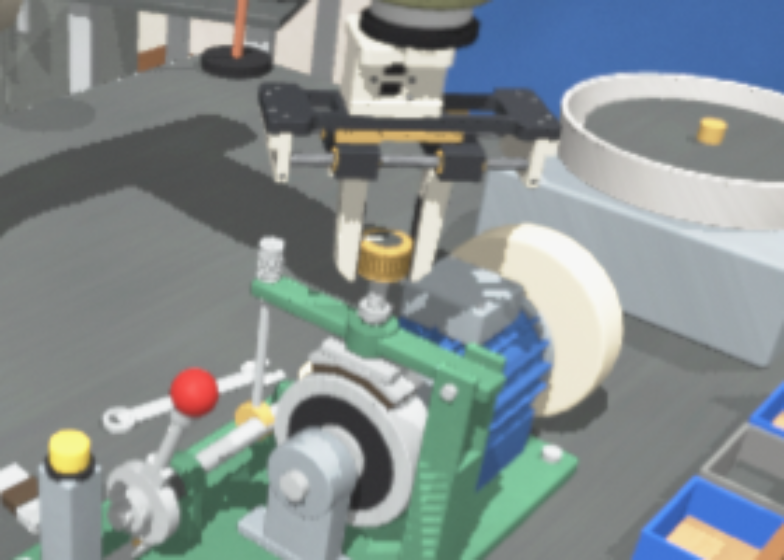

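View pics/top8.png

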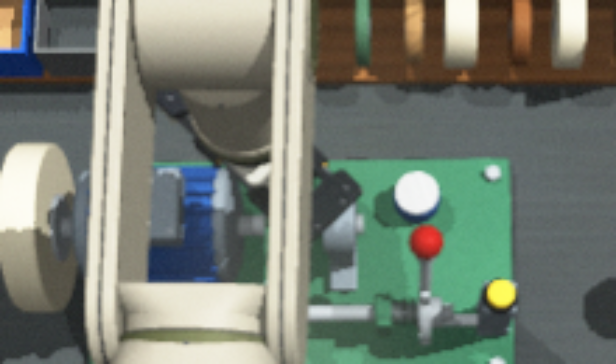

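```bash
python3 -c "
from h import *
im=read_camera('scene'); 
im0=cv2.imread('pics/scene0.png')[:,:,::-1]
a=cv2.resize(im0[130:170,398:438],(400,400),interpolation=4); b=cv2.resize(im[130:170,398:438],(400,400),interpolation=4)
cv2.imwrite('pics/line.png',np.hstack([a,b])[:,:,::-1])
c=np.array([.647,.0439])
for nm,z,angs in(('start',.2845,[-.7,-.955,-1.2]),('now',.2835,[-2.2,-2.4,-2.6,-2.8,-3.0])):
  for g in angs:
    P=[[c[0]+r*np.cos(g),c[1]+r*np.sin(g),z] for r in(0,.003,.018)]
    print(nm,g,((proj('scene',P)-[398,130])*10).round(0).tolist())
print(read_state()['t'])"
```

```text
start -0.7 [[197.0, 144.0], [201.0, 151.0], [222.0, 187.0]]
start -0.955 [[197.0, 144.0], [197.0, 151.0], [198.0, 186.0]]
start -1.2 [[197.0, 144.0], [194.0, 150.0], [175.0, 182.0]]
now -2.2 [[197.0, 149.0], [182.0, 149.0], [109.0, 153.0]]
now -2.4 [[197.0, 149.0], [181.0, 148.0], [105.0, 145.0]]
now -2.6 [[197.0, 149.0], [181.0, 147.0], [105.0, 137.0]]
now -2.8 [[197.0, 149.0], [182.0, 145.0], [108.0, 129.0]]
now -3.0 [[197.0, 149.0], [183.0, 144.0], [115.0, 122.0]]
16.65
```

View pics/line.png

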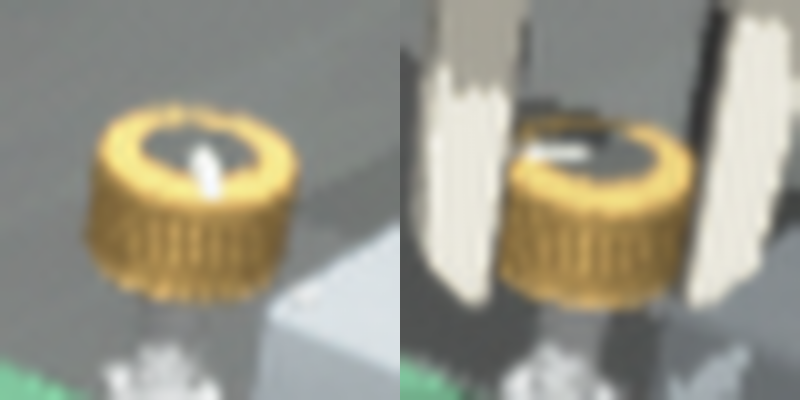

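The white line has gone from about -0.8 to -2.35 rad in world angle, a net 1.55 clockwise. From the gripper I expect about 1.58, which puts the joint near 2.4. Grip holds at 37.8 mm opening and the lever is off, so I'm handing in.

```bash
python3 -m creep '[[0,0,0,0,255],[0,0,0,0,255]]'; python3 -c "
from plant import *
print(close_job())"
```

```text
t: 16.82
tool_pos: [0.6468, 0.0441, 0.2658]
orientation: [-1.194, -2.905, 0.0]
force: [-3.0, -1.9, 5.7]
opening: 0.0375
the job is handed in; nothing more can be done
None
```

The brake clearance is set and I handed the job in at 16.8 s with the gripper still holding the thumbscrew. `close_job()` gave no verdict, so these results rest on my own checks.

- **Lever:** I pulled it to about 0.9 rad and let go. It stayed in the 0.8 notch, with the knob in the picture within 1 px of the predicted spot. Pressing the button about 5.6 mm sent it fully back, and the final pictures still show it off and clear of the fingers.
- **Thumbscrew:** It seated after about 3.17 rad of clockwise turning, where the torque jumped from 0.08 to 0.67 N m. The pads then slipped about 0.1 rad, and I backed off 1.6 rad. I put the final angle at about 2.4 rad, inside 2.08 to 2.78. The white line on the head shows a net turn of about 1.55 rad, against 1.58 rad from the gripper.
- **Grip:** The fingers are commanded to 25 N at 37.5 mm opening, with the grasp point about 2 mm from the estimated middle of the head.
- **Disagreements:**
  - There was about 16 N of sideways force while pulling the lever, so my estimate of the machine's yaw was slightly off.
  - My first colour fix of the button in the scene view was about 7 px out. I took the position from the overall fit instead.
- **Other things on the bench:** Nothing looked shifted in the pictures I viewed, but I did not measure them at the end.

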